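# Load the film holder into the scanner up to its line

## Robot

A 7-joint arm with a two-finger parallel gripper is mounted at the origin on a cart in front of the work surface, level with it; the furniture and walls round the work are solid. World frame = base frame: x ahead of the robot, y to its left, z up, the work surface at z = 0. Lengths are in m, angles in rad, forces in N, time in s.
With the tool pointing down it reaches from about 0.425 to 0.875 m from the base axis. Payload 4.7 kg.
Tool frame: the origin (TCP) lies where the fingers leave the gripper's body, on its centre line; the fingertips stand 70 mm ahead of it and the grasp point (between the pads) lies 51 mm ahead of it; z points along the fingers, y is the line along which they close (so a half turn about z gives the same grasp; the last joint's range is limited). The gripper opens to 87 mm and grips with 3 to 60 N. Pads are 19 mm wide; open, the fingers measure 117 mm over their backs; the gripper's body (75 mm by 190 mm) begins 51 mm behind the grasp point.
Start: joints at [-1.196, 0.321, -0.07, 1.45, 0.023, 1.371, -0.057], TCP at [0.229, 0.608, 0.292] pointing down, gripper open.
Joint ranges: [-2.86, 2.86], [-0.3, 2.09], [-1.38, 1.24], [0.06, 2.45], [-1.56, 4.7], [0.09, 2.05], [-2.69, 2.69]. Speed limits (rad/s): [2.57, 2.57, 3.14, 3.14, 3.14, 3.14, 3.14].

## Interface

Orientations are given as a rotation vector (axis times angle).
In Python, from bench import ctrl gives the robot as it stands.
- The arm moves only by the tool play_rows, never from a script. Its argument "increments" is a list that holds one entry, the list of rows, each a list of 7 numbers: the shift along the tool's x, y, z as a fraction of full scale, then the turn, a rotation vector about the tool's x, y, z as a fraction of full scale, then the gripper command: -1 is shut, 1 is fully open, values between are in proportion. A call has 1 to 8 rows; each row is the pose to reach, as a shift and turn from the pose commanded when the call began, along the tool's axes at that moment; what a row does not reach only later rows make up. Full scale, the value 1, is 0.1 m for a shift and 90 degrees for a turn. A row lasts 1/10 s, in which the tool goes at most 50 mm and 8.59 degrees, less where a joint would pass 70% of its speed; a pose out of reach is approached as far as the arm can. A call with a number of a shift or a turn outside -1 to 1 is refused whole. A call with a gripper value outside its range is refused whole. The fingers move at their own pace and stop on an object; "squeeze" is the grip in N (left out, the last holds). Time passes only in rows, so rows that repeat a pose let the fingers close. It gives the time, the measured TCP pose, the force, the opening and the grip force at its end, in the units of the state.
- ctrl.get_state(): the state, without advancing time (a new reading comes with each control period).
- ctrl.get_image(name): name is "scene" or "top" or "wrist"; returns the picture (480x640x3 uint8, red, green, blue); there is no depth.
- ctrl.get_calibration(name): a dict with "vertical_fov" (degrees; the focal length in pixels is half the picture's height over the tangent of half this angle, whatever the lens; pixels are square), "cx", "cy" (the principal point, pixels), "dist_coeffs" ([k1, k2, p1, p2, k3] as OpenCV has them; the pictures are not rectified), "R" (3x3) and "t" (3): a world point X has camera coordinates R X + t; the wrist camera has in their place "T_tool_cam" (4x4, takes a point from camera to tool coordinates, whose origin is the TCP and whose axes are the flange's). Camera axes: x right, y down, z forward; pixel columns grow to the right and rows downward; lengths in m; the calibration is good to about 2 mm. A picture is of the moment at which its call begins: read the wrist's pose just before it. get_calibration takes no time and is no camera call.
- ctrl.close_job(): hands the job in; it is judged then, once.
The state is a dict: "time": time; "joint_positions": joint angles; "qd": joint speeds; "joint_torque": joint torques, N m; "position": TCP position; "tool_rot": TCP orientation; "ft_force": force on the tool from outside, world axes, zero at the start; "torque": the same for the moment, N m; "grip_width": opening from 0.0 (shut) to 1.0 (fully open); "grip_force": force on a finger pad.
Only numpy, scipy, OpenCV 4.12 (cv2) and the standard library are available. Lean on these libraries where they do the work, as an engineer would, in place of code of your own. Each camera call takes 0.05 s, during which the arm holds its last target. There are 200 camera calls.

## Task

Pick up the flat film holder by its orange grip and slide its free end into the slot in the front of the film scanner, right way up, until the white line across the holder is level with the scanner's front face; it can go further, but must not. Let go and leave it resting there, and do not disturb the other things on the desk.

Things in the scene. Friction and masses are not known exactly. Their poses are not given: they have to be found in the camera images.
- holder: film holder, lying loose, right way up: flat rigid black blade 170 long (x) x 50 wide (y) x 6 thick, 0.09 kg, two amber windows. Origin: centre of its underside; x points to the free end (nose, last 10 mm 42 wide), z up. The blade spans x = -85 to +85. On its tail an orange grip block, x = -75 to -45, 24 wide, top 31 above the underside. White line 3 wide across the top at x = -20.
- holder_line (a point): the middle of the white line on the holder, at the height of the underside (holder x = -20 mm, z = 0); axes as the holder's
- holder_nose (a point): middle of the holder's nose edge, underside (holder x = +85 mm, z = 0); axes as the holder's
- holder_grip (a point): centre of the orange grip block (holder x = -60 mm, 18 mm above the underside); grip it across its 24 mm width (holder y); axes as the holder's
- scanner: the film scanner, fixed: a box 150 deep (x) x 140 wide (y) x 62 high with a white lid and a grey front panel with the black-lined slot. Origin: centre of its underside on the desk; its front face is at x = -75 mm, x points from the front into the machine.
- slot_mouth (a point): slot's mouth: mid-width, in the plane of the front face, at the slot floor's height, 22 above the desk; x runs into the slot, z up. Slot inside 58 wide, 12 high (z = 0 to 12), level, 143 deep; its first 12 are a flare, at the face 72 wide, z = -6 to 18. No stop at the line: only 25 further in does the grip block strike the face.
- film_red: bystander: red film cassette, 25 x 28 x 48 high, standing between the scanner and the drawer chest; origin: centre of its underside
- film_green: bystander: green film cassette, 25 x 28 x 48 high, standing between the scanner and the drawer chest; origin: centre of its underside
- masking_tape: bystander: cream roll of tape, 96 across x 25 high, lying flat in front of the drawer chest; origin: centre of its underside

How it is judged:
By the outcome, as a careful person would: the job done as asked, in the order asked, and still so for the second after the job is handed in, with the robot touching nothing.
It also fails if it takes over 48 s, if anything falls off the work surface, if the arm or the gripper's body presses on something with over 40 N, if the wrist force passes 120 N, or if a joint passes its speed limit or range.

## Working session

There is one attempt and no reset: what is moved stays moved. The work goes in short steps, Python scripts to look and compute and a tool call to move; the robot and the scene stay as the last step left them, time stands still between calls to the robot, and variables do not carry over. Pictures are saved under pics/ and viewed, at most 10 in all, crops included, and the job is handed in when it is done.

Besides the shell and the picture viewer there is one more tool, called after "Request:" by a JSON object that holds its "fn" and its "kwargs", one argument or row to a line. play_rows: Moves the arm, as the interface text tells. Shift numbers are shares of 0.1 m and turn numbers shares of 90 degrees, none past 1 either way. Its arguments: {"type":"object","properties":{"increments":{"type":"array"},"squeeze":{"type":"number"}},"required":["increments"]}

```bash
mkdir -p pics; ls; python3 - <<'E'
from bench import ctrl
import cv2, numpy as np
s=ctrl.get_state(); print({k:np.round(v,3).tolist() for k,v in s.items()})
for n in("scene","top","wrist"):
    c=ctrl.get_calibration(n); print(n,{k:np.round(v,4).tolist() for k,v in c.items()})
    cv2.imwrite(f"pics/{n}0.png",ctrl.get_image(n)[:,:,::-1])
E
```

```text
pics
{'time': 0.0, 'joint_positions': [-1.196, 0.322, -0.07, 1.452, 0.023, 1.371, -0.057], 'qd': [0.003, 0.0, -0.001, 0.0, -0.001, -0.001, -0.0], 'joint_torque': [0.0, -49.13, -0.404, -31.252, -0.064, 0.044, 0.0], 'position': [0.229, 0.608, 0.291], 'tool_rot': [-0.564, -3.09, 0.003], 'ft_force': [0.013, -0.194, 0.184], 'torque': [0.021, 0.0, 0.011], 'grip_force': 0.0, 'grip_width': 1.006}
scene {'vertical_fov': 44.1129, 'cx': 322.2396, 'cy': 239.9874, 'dist_coeffs': [-0.1326, 0.0, 0.0, 0.0, 0.0], 'R': [[0.821, -0.5708, 0.0143], [-0.3634, -0.5417, -0.758], [0.4404, 0.6171, -0.6521]], 't': [-0.5303, 0.175, 1.0091]}
top {'vertical_fov': 45.446, 'cx': 318.8945, 'cy': 245.6256, 'dist_coeffs': [-0.0929, 0.0, 0.0, 0.0, 0.0], 'R': [[-0.0172, -0.9998, 0.0091], [-0.9966, 0.0164, -0.081], [0.0808, -0.0104, -0.9967]], 't': [-0.1165, 0.6045, 1.2475]}
wrist {'vertical_fov': 71.0906, 'cx': 323.3623, 'cy': 240.76, 'dist_coeffs': [0.0069, 0.0, 0.0, 0.0, 0.0], 'T_tool_cam': [[-0.0008, -0.9547, -0.2976, 0.082], [1.0, -0.0008, 0.0001, 0.0001], [-0.0003, -0.2976, 0.9547, -0.0921], [0.0, 0.0, 0.0, 1.0]]}
```

View pics/top0.png

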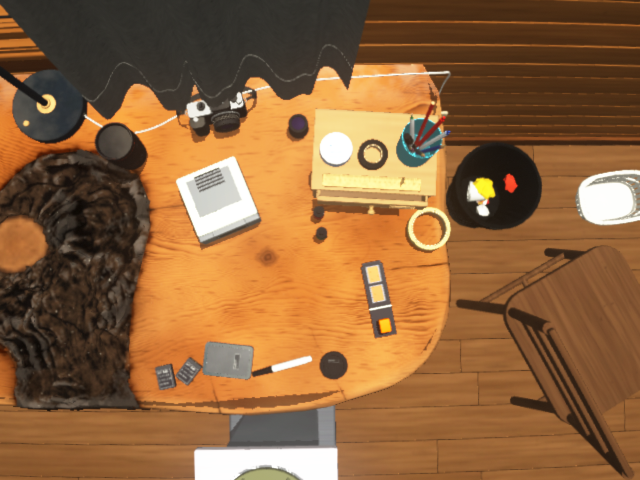

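View pics/scene0.png

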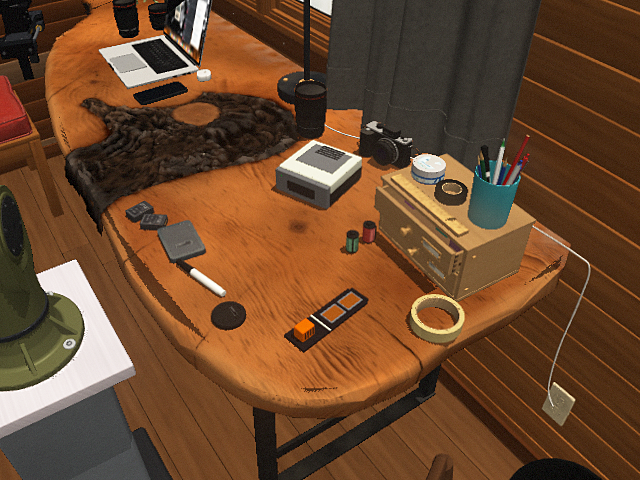

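The top view shows the holder with its grip at about (385,326), white line at (380,307) and nose at (373,263). The scanner's lid is around (218,198) with its front edge running (200,243)–(258,215). The cassettes are at (318,214) and (321,234), and the tape is at (429,229). The scene view confirms that the slot is in the face turned towards the robot.

```bash
cat > h.py <<'E'
from bench import ctrl
import cv2, numpy as np
from scipy.spatial.transform import Rotation as Rn
def cam(n,state=None):
    c=ctrl.get_calibration(n); f=240/np.tan(np.radians(c["vertical_fov"])/2)
    K=np.array([[f,0,c["cx"]],[0,f,c["cy"]],[0,0,1.]]); d=np.array(c["dist_coeffs"],float)
    if n=="wrist":
        T=np.eye(4);T[:3,:3]=Rn.from_rotvec(state["tool_rot"]).as_matrix();T[:3,3]=state["position"]
        M=np.linalg.inv(T@np.array(c["T_tool_cam"])); R,t=M[:3,:3],M[:3,3]
    else: R,t=np.array(c["R"]),np.array(c["t"])
    return K,d,R,t
def cast(C,px,z):
    K,d,R,t=C; u=cv2.undistortPoints(np.array(px,float).reshape(-1,1,2),K,d).reshape(-1,2)
    D=np.c_[u,np.ones(len(u))]@R; o=-R.T@t
    return o+D*((z-o[2])/D[:,2])[:,None]
def proj(C,P):
    K,d,R,t=C; return cv2.projectPoints(np.array(P,float).reshape(-1,1,3),cv2.Rodrigues(R)[0],t,K,d)[0].reshape(-1,2)
def big(m):
    cs,_=cv2.findContours(m.astype(np.uint8),cv2.RETR_EXTERNAL,cv2.CHAIN_APPROX_NONE); return max(cs,key=cv2.contourArea)
def rect(C,cnt,z):
    "min-area rectangle of the contour on plane z: centre mm, sizes mm, corners"
    P=cast(C,cnt.reshape(-1,2),z)[:,:2]*1000
    r=cv2.minAreaRect(P.astype(np.float32)); return r,cv2.boxPoints(r)
def roi(m,x0,y0,x1,y1):
    o=np.zeros_like(m);o[y0:y1,x0:x1]=m[y0:y1,x0:x1];return o
E
python3 - <<'E'
from h import *
im=cv2.imread("pics/top0.png"); hsv=cv2.cvtColor(im,cv2.COLOR_BGR2HSV); C=cam("top")
h,s,v=[hsv[...,i].astype(int) for i in range(3)]
def show(n,m,z):
    c=big(m); r,b=rect(C,c,z); print(n,"c",np.round(r[0],1),"size",np.round(r[1],1),"ang",round(r[2],1),"\n",np.round(b,1).tolist(), "px area",cv2.contourArea(c))
H=(355,255,402,345)
show("grip",roi((h<20)&(s>200)&(v>200),370,312,400,340),.031)
dark=roi((v<90),*H); dark=cv2.morphologyEx(dark.astype(np.uint8),cv2.MORPH_CLOSE,np.ones((15,15)))
show("blade",dark,.006)
show("line",roi((s<80)&(v>150),360,295,400,318),.006)
show("lid",roi((s<70)&(v>90),170,150,265,250),.062)
show("green/red",roi(v<60,305,225,335,245),.048); show("red",roi(v<60,305,205,328,224),.048)
cv2.imwrite("pics/crop0.png",np.hstack([cv2.resize(im[150:250,170:270],None,fx=4,fy=4,interpolation=0),cv2.resize(im[250:350,335:435],None,fx=4,fy=4,interpolation=0)]))
E
```

```text
grip c [ 423.7 -261.6] size [29.  11.7] ang 3.1 
 [[409.0, -256.6000061035156], [409.6000061035156, -268.20001220703125], [438.5, -266.70001220703125], [437.8999938964844, -255.0]] px area 1.0
blade c [ 415.4 -257.5] size [34.8 14.3] ang 35.8 
 [[397.1000061035156, -261.8999938964844], [405.5, -273.5], [433.79998779296875, -253.10000610351562], [425.3999938964844, -241.5]] px area 20.5
line c [ 463.5 -261.5] size [ 5.7 50.3] ang 10.1 
 [[456.29998779296875, -237.1999969482422], [465.1000061035156, -286.70001220703125], [470.79998779296875, -285.70001220703125], [461.8999938964844, -236.1999969482422]] px area 38.0
lid c [703.5  92.6] size [155.1 140.9] ang 21.4 
 [[605.7000122070312, 129.89999389648438], [657.0999755859375, -1.2999999523162842], [801.4000244140625, 55.29999923706055], [750.0, 186.5]] px area 4302.5Traceback (most recent call last):
  File "<stdin>", line 12, in <module>
  File "<stdin>", line 5, in show
  File "h.py", line 19, in big
    cs,_=cv2.findContours(m.astype(np.uint8),cv2.RETR_EXTERNAL,cv2.CHAIN_APPROX_NONE); return max(cs,key=cv2.contourArea)
                                                                                              ~~~^^^^^^^^^^^^^^^^^^^^^^^^
ValueError: max() iterable argument is empty
```

The white line measures 50 mm long, which fits. It sits at (463,-261) mm with yaw 10°. The lid has yaw 21.4° and its front is near (634,65). Next I move in front of the scanner to look with the wrist camera.

Request:
{"fn": "play_rows", "kwargs": {
  "increments": [
    [[-0.31, -0.3, 0, 0, 0, 0, 1], [-0.62, -0.6, 0, 0, 0, 0, 1], [-0.92, -0.89, 0, 0, 0, 0, 1]]
  ]
}}

```text
time: 0.45
position: [0.2846, 0.4908, 0.2917]
tool_rot: [0.563, 3.091, -0.001]
ft_force: [0.6, 0.1, 0.2]
grip_width: 0.997
grip_force: 0.0
```

Request:
{"fn": "play_rows", "kwargs": {
  "increments": [
    [[-0.31, -0.3, 0, 0, 0, 0, 1], [-0.62, -0.6, 0, 0, 0, 0, 1], [-0.92, -0.89, 0, 0, 0, 0, 1]]
  ]
}}

```text
time: 0.75
position: [0.3394, 0.3747, 0.2921]
tool_rot: [0.564, 3.091, -0.0]
ft_force: [0.9, -0.4, 0.8]
grip_width: 1.001
grip_force: 0.0
```

Request:
{"fn": "play_rows", "kwargs": {
  "increments": [
    [[-0.31, -0.3, 0, 0, 0, 0, 1], [-0.62, -0.6, 0, 0, 0, 0, 1], [-0.92, -0.89, 0, 0, 0, 0, 1]]
  ]
}}

```text
time: 1.05
position: [0.3939, 0.259, 0.2922]
tool_rot: [0.564, 3.09, 0.0]
ft_force: [0.5, 0.4, 0.3]
grip_width: 1.004
grip_force: 0.0
```

Request:
{"fn": "play_rows", "kwargs": {
  "increments": [
    [[-0.31, -0.3, 0, 0, 0, 0, 1], [-0.62, -0.6, 0, 0, 0, 0, 1], [-0.92, -0.89, 0, 0, 0, 0, 1]]
  ]
}}

```text
time: 1.35
position: [0.4485, 0.1432, 0.2923]
tool_rot: [0.564, 3.09, 0.001]
ft_force: [0.9, -0.3, 0.3]
grip_width: 1.0
grip_force: 0.0
```

Request:
{"fn": "play_rows", "kwargs": {
  "increments": [
    [[-0.31, -0.3, 0, 0, 0, -0.09, 1], [-0.62, -0.6, 0, 0, 0, -0.18, 1], [-0.92, -0.89, 0, 0, 0, -0.27, 1], [-0.92, -0.89, 0, 0, 0, -0.36, 1], [-0.92, -0.89, 0, 0, 0, -0.47, 1], [-0.92, -0.89, 0, 0, 0, -0.47, 1], [-0.92, -0.89, 0, 0, 0, -0.47, 1]]
  ]
}}

```text
time: 2.05
position: [0.5026, 0.0293, 0.292]
tool_rot: [0.589, -3.086, -0.0]
ft_force: [-0.3, -0.3, -0.9]
grip_width: 0.997
grip_force: 0.0
```

```bash
python3 - <<'E'
from h import *
s=ctrl.get_state(); print({k:np.round(s[k],4).tolist() for k in("time","position","tool_rot","joint_positions","qd")})
im=ctrl.get_image("wrist")[:,:,::-1]; cv2.imwrite("pics/w1.png",im); np.savez("w1.npz",p=s["position"],r=s["tool_rot"])
C=cam("wrist",s)
c,sn=np.cos(.3735),np.sin(.3735)
for n,p in dict(mouth=(.634,.065,.022),top=(.634,.065,.062)).items(): print(n,proj(C,[p]).round(0))
E
```

```text
{'time': 2.05, 'position': [0.5026, 0.0293, 0.292], 'tool_rot': [0.5888, -3.0855, -0.0002], 'joint_positions': [-0.6021, -0.0043, 0.4935, 1.8231, 0.002, 1.3226, 1.8389], 'qd': [-0.0025, -0.0027, -0.0031, -0.0008, -0.001, 0.001, -0.044]}
mouth [[311. 322.]]
top [[310. 342.]]
```

View pics/w1.png

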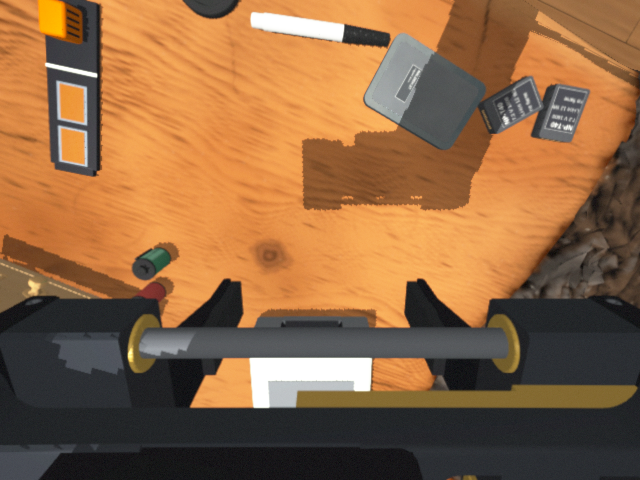

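The wrist view has the camera looking back toward the robot, with the gripper hiding the scanner. It gives a sharp view of the holder: line at (72,70), nose at (76,172), grip at (60,18). I turn half round so the camera sees the scanner.

Request:
{"fn": "play_rows", "kwargs": {
  "increments": [
    [[-0.2, 0, 0, 0, 0, 0.15, 1], [-0.4, 0, 0, 0, 0, 0.25, 1], [-0.4, 0, 0, 0, 0, 0.35, 1], [-0.4, 0, 0, 0, 0, 0.45, 1], [-0.4, 0, 0, 0, 0, 0.55, 1], [-0.4, 0, 0, 0, 0, 0.65, 1], [-0.4, 0, 0, 0, 0, 0.75, 1], [-0.4, 0, 0, 0, 0, 0.85, 1]]
  ]
}}

```text
time: 2.9
position: [0.5398, 0.0444, 0.2921]
tool_rot: [-1.266, -2.875, 0.0]
ft_force: [0.3, -0.2, 1.1]
grip_width: 0.998
grip_force: 0.0
```

Request:
{"fn": "play_rows", "kwargs": {
  "increments": [
    [[0, 0, 0, 0, 0, 0.15, 1], [0, 0, 0, 0, 0, 0.25, 1], [0, 0, 0, 0, 0, 0.35, 1], [0, 0, 0, 0, 0, 0.45, 1], [0, 0, 0, 0, 0, 0.55, 1], [0, 0, 0, 0, 0, 0.65, 1], [0, 0, 0, 0, 0, 0.75, 1], [0, 0, 0, 0, 0, 0.85, 1]]
  ]
}}

```text
time: 3.7
position: [0.5398, 0.0444, 0.2922]
tool_rot: [-2.668, -1.658, 0.0]
ft_force: [-0.7, -0.3, 0.6]
grip_width: 1.003
grip_force: 0.0
```

Request:
{"fn": "play_rows", "kwargs": {
  "increments": [
    [[0, 0, 0, 0, 0, 0.1, 1], [0, 0, 0, 0, 0, 0.2, 1], [0, 0, 0, 0, 0, 0.3, 1], [0, 0, 0, 0, 0, 0.3, 1], [0, 0, 0, 0, 0, 0.3, 1], [0, 0, 0, 0, 0, 0.3, 1], [0, 0, 0, 0, 0, 0.3, 1]]
  ]
}}

```text
time: 4.4
position: [0.54, 0.0442, 0.2923]
tool_rot: [-2.978, -1.002, -0.0]
ft_force: [-0.2, -0.2, -0.4]
grip_width: 1.003
grip_force: 0.0
```

```bash
python3 - <<'E'
from h import *
s=ctrl.get_state(); print({k:np.round(s[k],4).tolist() for k in("time","position","tool_rot","joint_positions")})
im=ctrl.get_image("wrist")[:,:,::-1]; cv2.imwrite("pics/w2.png",im); np.savez("w2.npz",p=s["position"],r=s["tool_rot"])
# holder from w1
d=np.load("w1.npz"); C=cam("wrist",dict(position=d["p"],tool_rot=d["r"]))
im=cv2.imread("pics/w1.png"); hsv=cv2.cvtColor(im,cv2.COLOR_BGR2HSV); h,sa,v=[hsv[...,i].astype(int) for i in range(3)]
def show(n,m,z):
    c=big(m); r,b=rect(C,c,z); print(n,np.round(r[0],1),np.round(r[1],1),round(r[2],1),np.round(b,1).tolist(),cv2.boundingRect(c))
show("line",roi((sa<70)&(v>180),40,50,110,90),.006)
dk=roi((v<90),40,64,112,185); show("front blade",cv2.morphologyEx(dk.astype(np.uint8),cv2.MORPH_CLOSE,np.ones((25,25))),.006)
E
```

```text
{'time': 4.4, 'position': [0.54, 0.0442, 0.2923], 'tool_rot': [-2.9775, -1.0019, -0.0001], 'joint_positions': [-0.7218, 0.0924, 0.6333, 1.7419, -0.0563, 1.3254, -0.9985]}
line [ 460.8 -262.6] [ 4.  50.1] 10.3 [[454.3999938964844, -238.3000030517578], [463.29998779296875, -287.5], [467.29998779296875, -286.79998779296875], [458.29998779296875, -237.60000610351562]] (45, 63, 52, 14)
front blade [ 506.  -251.5] [114.6  52.2] 10.2 [[444.8999938964844, -236.0], [454.20001220703125, -287.3999938964844], [567.0, -267.1000061035156], [557.7999877929688, -215.6999969482422]] (47, 64, 54, 112)
```

View pics/w2.png

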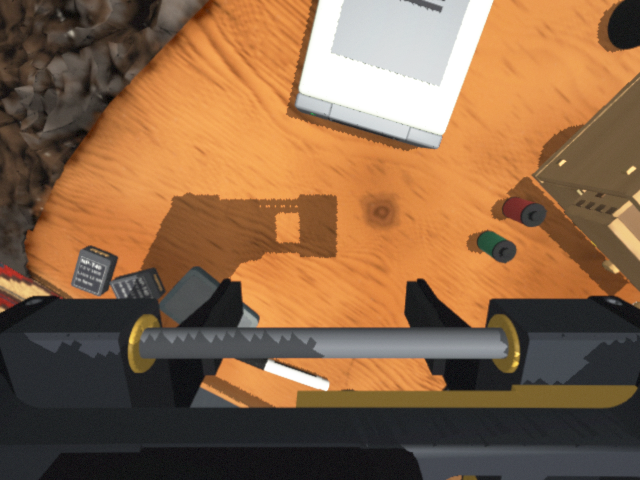

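The wrist view shows the scanner's front from (297,95) to (440,147), with a grey bezel and a thin dark face below it. The turn stopped short, with tool x at 37° rather than 21°. I zoom in on the front edges in the wrist and scene views.

```bash
python3 - <<'E'
from h import *
a=cv2.imread("pics/w2.png")[70:170,280:460]; b=cv2.imread("pics/scene0.png")[130:220,265:370]
a=cv2.resize(a,None,fx=4,fy=4,interpolation=0); b=cv2.resize(b,None,fx=3,fy=3,interpolation=0)
o=np.zeros((600,720,3),np.uint8); o[:400]=a; b=b[60:260]; o[400:600,:b.shape[1]]=b
cv2.imwrite("pics/crop1.png",o)
E
```

```text
(no output)
```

View pics/crop1.png

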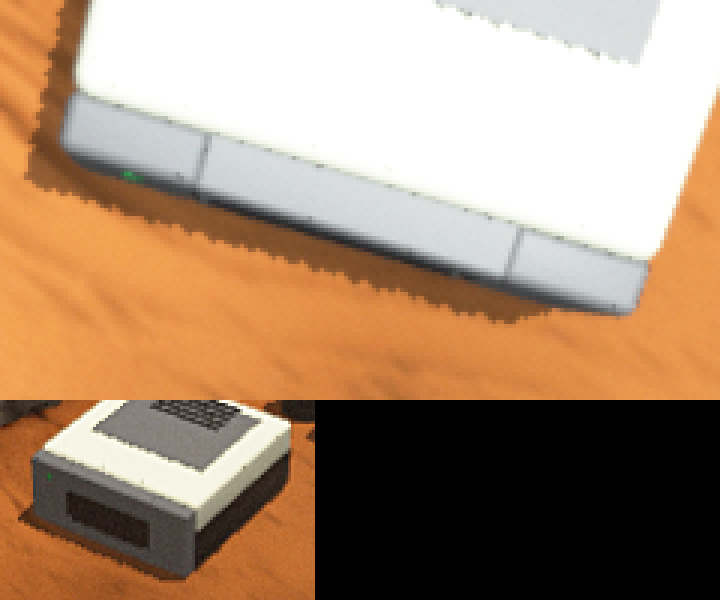

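```bash
python3 - <<'E'
from h import *
d=np.load("w2.npz"); C=cam("wrist",dict(position=d["p"],tool_rot=d["r"]))
im=cv2.imread("pics/w2.png"); hsv=cv2.cvtColor(im,cv2.COLOR_BGR2HSV); s,v=hsv[...,1].astype(int),hsv[...,2].astype(int)
# grey->dark edge per column
g=((s<70)&(v>130)&(v<235))
P=[]; 
for x in range(305,436,3):
    col=v[:,x]; base=int(108+(x-297)*.27)
    y=next((y for y in range(base-4,base+16) if col[y]<120 or s[y,x]>100),None)
    if y: P.append((x,y-.5))
P=np.array(P,float); W=cast(C,P,.058)[:,:2]*1e3
vx,vy,x0,y0=cv2.fitLine(W.astype(np.float32),cv2.DIST_HUBER,0,.01,.01).ravel(); print("front edge",vx,vy,x0,y0,"yaw",np.degrees(np.arctan2(-vx*np.sign(vy),abs(vy))))
print("panel ends",(cast(C,[(295.3,107),(440.3,147.5)],.058)[:,:2]*1e3).round(1))
# white lid outline
lid=roi((s<40)&(v>235),280,0,520,150); c=big(lid).reshape(-1,2)
L=c[(c[:,0]<325)&(c[:,1]>15)&(c[:,1]<88)]; 
Rr=[(np.where(lid[y])[0].max(),y) for y in range(15,125)]
F=[(x,np.where(lid[:,x])[0].max()) for x in range(305,436)]
Lh=[(np.where(lid[y])[0].min(),y) for y in range(15,88)]
for n,p in(("lidL",Lh),("lidR",Rr),("lidF",F)):
    w=cast(C,p,.062)[:,:2]*1e3; l=cv2.fitLine(w.astype(np.float32),cv2.DIST_HUBER,0,.01,.01).ravel(); print(n,l.round(3),"ang",np.degrees(np.arctan2(l[1],l[0])).round(2))
S=cam("scene")
for z,p in((.040,[(287,180),(315,190.3)]),(.016,[(287,189),(314.3,199.7)])): print("slot",z,(cast(S,p,z)[:,:2]*1e3).round(1).tolist())
E
```

```text
front edge 0.36743957 -0.9300474 636.30096 63.51864 yaw 21.557795
panel ends [[6.101e+02 1.293e+02]
 [6.634e+02 5.000e-01]]
lidL [9.30000e-01 3.68000e-01 6.52494e+02 1.45943e+02] ang 21.59
lidR [9.30000e-01 3.67000e-01 7.23358e+02 2.79680e+01] ang 21.53
lidF [ 3.69000e-01 -9.30000e-01  6.46806e+02  7.23020e+01] ang -68.38
slot 0.04 [[618.4, 98.8], [648.2, 31.9]]
slot 0.016 [[617.4, 98.3], [645.9, 31.0]]
```

Scanner yaw is 21.6° and the panel is 139 mm wide, so both fit. The mouth is near (635,65.5) mm. Now I move above the grip.

Request:
{"fn": "play_rows", "kwargs": {
  "increments": [
    [[-0.32, 0.2, 0, 0, 0, 0.09, 1], [-0.64, 0.4, 0, 0, 0, 0.18, 1], [-0.945, 0.6, 0, 0, 0, 0.27, 1], [-0.945, 0.6, 0, 0, 0, 0.3, 1], [-0.945, 0.6, 0, 0, 0, 0.3, 1]]
  ]
}}

```text
time: 4.95
position: [0.5006, -0.0618, 0.2925]
tool_rot: [-3.129, -0.274, -0.001]
ft_force: [0.7, 0.6, 0.3]
grip_width: 1.0
grip_force: 0.0
```

Request:
{"fn": "play_rows", "kwargs": {
  "increments": [
    [[-0.4, 0.08, 0, 0, 0, 0, 1], [-0.8, 0.16, 0, 0, 0, 0, 1]]
  ]
}}

```text
time: 5.15
position: [0.4247, -0.0897, 0.2918]
tool_rot: [3.126, 0.284, -0.003]
ft_force: [-0.3, -0.5, 0.7]
grip_width: 1.0
grip_force: 0.0
```

```bash
cat >> h.py <<'E'
def need(pos,yaw):
    "shift (tool axes, full scale .1 m) and z turn (share of 90 deg) from the measured pose to pos, tool x at yaw deg, pointing down"
    s=ctrl.get_state(); R=Rn.from_rotvec(s["tool_rot"])
    T=Rn.from_euler("z",yaw,degrees=True)*Rn.from_euler("x",180,degrees=True)
    print("t",s["time"],"pos",np.round(s["position"],4),"shift",(R.inv().apply(np.array(pos)-s["position"])/.1).round(3),"turn",(np.degrees((R.inv()*T).as_rotvec())/90).round(3),"ft",np.round(s["ft_force"],1),"grip",np.round([s["grip_width"],s["grip_force"]],3))
E
python3 -c "
from h import *
need((.4226,-.2691,.16),10.2)"
```

```text
t 5.15 pos [ 0.4247 -0.0897  0.2918] shift [-0.341  1.757  1.323] turn [0.002 0.001 0.002] ft [-0.3 -0.5  0.7] grip [1. 0.]
```

Request:
{"fn": "play_rows", "kwargs": {
  "increments": [
    [[-0.1, 0.45, 0, 0, 0, 0, 1], [-0.2, 0.9, 0, 0, 0, 0, 1]]
  ]
}}

```text
time: 5.35
position: [0.4208, -0.182, 0.2926]
tool_rot: [-3.126, -0.288, -0.004]
ft_force: [1.0, -0.9, 0.1]
grip_width: 1.001
grip_force: 0.0
```

Request:
{"fn": "play_rows", "kwargs": {
  "increments": [
    [[-0.08, 0.45, 0.3, 0, 0, 0, 1], [-0.14, 0.86, 0.6, 0, 0, 0, 1], [-0.14, 0.86, 0.6, 0, 0, 0, 1], [-0.14, 0.86, 0.6, 0, 0, 0, 1], [-0.14, 0.86, 0.6, 0, 0, 0, 1]]
  ]
}}

```text
time: 5.85
position: [0.4234, -0.2682, 0.2326]
tool_rot: [-3.129, -0.282, -0.0]
ft_force: [-0.5, 0.4, -0.3]
grip_width: 0.998
grip_force: 0.0
```

```bash
python3 - <<'E'
from h import *
s=ctrl.get_state(); im=ctrl.get_image("wrist")[:,:,::-1]; cv2.imwrite("pics/w3.png",im); np.savez("w3.npz",p=s["position"],r=s["tool_rot"])
C=cam("wrist",s); print(proj(C,[(.462,-.262,.006),(.4226,-.2691,.031)]).round(0))
hsv=cv2.cvtColor(np.ascontiguousarray(im),cv2.COLOR_BGR2HSV); h,sa,v=[hsv[...,i].astype(int) for i in range(3)]
u0,v0=proj(C,[(.462,-.262,.006)])[0].astype(int)
m=roi((sa<70)&(v>180),max(u0-90,0),max(v0-40,0),u0+90,v0+40); c=big(m); r,b=rect(C,c,.006); print("line",r,cv2.boundingRect(c))
need((.4226,-.2691,.079),10.2)
E
```

```text
[[324. 184.]
 [324. 232.]]
line ((461.5558776855469, -262.1202697753906), (2.8216469287872314, 50.09943771362305), 10.26629638671875) (298, 183, 54, 4)
t 5.9 pos [ 0.4236 -0.268   0.2329] shift [-0.014  0.009  1.539] turn [-0.    -0.001  0.002] ft [ 0.9 -0.8 -0.5] grip [1.002 0.   ]
```

View pics/w3.png

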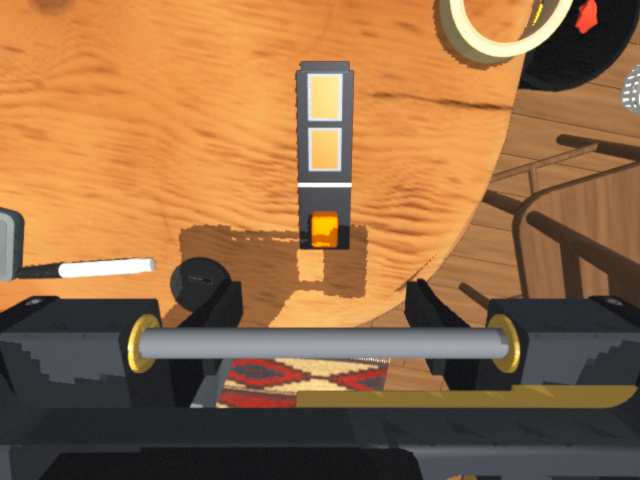

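The view shows the holder centred, with its line at (325,185) and grip at (325,230), and the grasp target confirmed within 1 mm. Now I descend, close and check.

Request:
{"fn": "play_rows", "kwargs": {
  "increments": [
    [[-0.01, 0.01, 0.35, 0, 0, 0, 1], [-0.01, 0.01, 0.7, 0, 0, 0, 1], [-0.01, 0.01, 0.95, 0, 0, 0, 1], [-0.01, 0.01, 0.95, 0, 0, 0, 1]]
  ]
}}

```text
time: 6.3
position: [0.4207, -0.2681, 0.1352]
tool_rot: [-3.126, -0.282, 0.006]
ft_force: [-0.1, -0.2, 0.2]
grip_width: 1.004
grip_force: 0.0
```

Request:
{"fn": "play_rows", "kwargs": {
  "increments": [
    [[0, 0, 0.2, 0, 0, 0, 1], [0, 0, 0.4, 0, 0, 0, 1], [0, 0, 0.59, 0, 0, 0, 1], [0, 0, 0.59, 0, 0, 0, 1], [0, 0, 0.59, 0, 0, 0, 1]]
  ]
}}

```text
time: 6.8
position: [0.4229, -0.2706, 0.0799]
tool_rot: [3.129, 0.279, 0.004]
ft_force: [0.6, 0.2, -0.5]
grip_width: 0.999
grip_force: 0.0
```

```bash
python3 -c "
from h import *
need((.4222,-.2692,.079),10.27)"
```

```text
t 6.8 pos [ 0.4229 -0.2706  0.0799] shift [-0.004 -0.015  0.009] turn [ 0.    -0.001 -0.001] ft [ 0.6  0.2 -0.5] grip [0.999 0.   ]
```

Request:
{"fn": "play_rows", "kwargs": {
  "increments": [
    [[0, -0.015, 0.005, 0, 0, 0, 0.2], [0, -0.015, 0.005, 0, 0, 0, -0.2], [0, -0.015, 0.005, 0, 0, 0, -1], [0, -0.015, 0.005, 0, 0, 0, -1], [0, -0.015, 0.005, 0, 0, 0, -1], [0, -0.015, 0.005, 0, 0, 0, -1], [0, -0.015, 0.005, 0, 0, 0, -1], [0, -0.015, 0.005, 0, 0, 0, -1]]
  ],
  "squeeze": 35
}}

```text
time: 7.6
position: [0.4212, -0.2695, 0.0777]
tool_rot: [-3.129, -0.277, 0.0]
ft_force: [-0.1, -0.2, -0.2]
grip_width: 0.359
grip_force: 0.0
```

Request:
{"fn": "play_rows", "kwargs": {
  "increments": [
    [[0, 0, 0, 0, 0, 0, -1], [0, 0, 0, 0, 0, 0, -1], [0, 0, 0, 0, 0, 0, -1], [0, 0, 0, 0, 0, 0, -1], [0, 0, 0, 0, 0, 0, -1]]
  ]
}}

```text
time: 8.1
position: [0.4212, -0.2694, 0.0777]
tool_rot: [-3.129, -0.277, 0.0]
ft_force: [-0.1, -0.8, -1.6]
grip_width: 0.273
grip_force: 35.0
```

The block is gripped at 23.8 mm with 35 N. I lift and carry it to a point in front of the slot.

Request:
{"fn": "play_rows", "kwargs": {
  "increments": [
    [[0, 0, -0.15, 0, 0, 0, -1], [0, 0, -0.4, 0, 0, 0, -1], [0, 0, -0.7, 0, 0, 0, -1], [0, 0, -0.9, 0, 0, 0, -1], [0, 0, -0.9, 0, 0, 0, -1]]
  ]
}}

```text
time: 8.6
position: [0.4227, -0.2703, 0.1701]
tool_rot: [3.128, 0.277, 0.008]
ft_force: [0.3, 0.3, -1.1]
grip_width: 0.276
grip_force: 35.0
```

Request:
{"fn": "play_rows", "kwargs": {
  "increments": [
    [[0.05, -0.15, 0, 0, 0, 0, -1], [0.15, -0.45, 0, 0, 0, -0.04, -1], [0.295, -0.85, 0, 0, 0, -0.08, -1], [0.295, -0.85, 0, 0, 0, -0.127, -1], [0.295, -0.85, 0, 0, 0, -0.127, -1]]
  ]
}}

```text
time: 9.1
position: [0.4351, -0.1789, 0.1668]
tool_rot: [-3.084, -0.592, 0.002]
ft_force: [0.3, -0.4, -1.6]
grip_width: 0.27
grip_force: 35.0
```

```bash
python3 -c "
from h import *
need((.4629,-.0024,.15),21.57)"
```

```text
t 9.1 pos [ 0.4351 -0.1789  0.1668] shift [ 0.913 -1.536  0.169] turn [-0.001  0.001  0.002] ft [ 0.3 -0.4 -1.6] grip [ 0.27  34.998]
```

Request:
{"fn": "play_rows", "kwargs": {
  "increments": [
    [[0.15, -0.25, 0, 0, 0, 0, -1], [0.3, -0.5, 0, 0, 0, 0, -1], [0.45, -0.77, 0, 0, 0, 0, -1]]
  ]
}}

```text
time: 9.4
position: [0.4486, -0.093, 0.1672]
tool_rot: [3.087, 0.579, -0.001]
ft_force: [0.2, 0.6, -1.0]
grip_width: 0.271
grip_force: 35.0
```

Request:
{"fn": "play_rows", "kwargs": {
  "increments": [
    [[0.15, -0.25, 0.05, 0, 0, 0, -1], [0.3, -0.5, 0.1, 0, 0, 0, -1], [0.46, -0.77, 0.17, 0, 0, 0, -1], [0.46, -0.77, 0.17, 0, 0, 0, -1], [0.46, -0.77, 0.17, 0, 0, 0, -1], [0.46, -0.77, 0.17, 0, 0, 0, -1], [0.46, -0.77, 0.17, 0, 0, 0, -1]]
  ]
}}

```text
time: 10.1
position: [0.4634, -0.0055, 0.1508]
tool_rot: [3.087, 0.582, 0.0]
ft_force: [0.1, -0.5, -0.9]
grip_width: 0.269
grip_force: 35.0
```

```bash
python3 - <<'E'
from h import *
need((.4629,-.0024,.1025),21.57)
s=ctrl.get_state(); im=np.ascontiguousarray(ctrl.get_image("wrist")[:,:,::-1]); cv2.imwrite("pics/w4.png",im); np.savez("w4.npz",p=s["position"],r=s["tool_rot"])
cv2.imwrite("pics/s4.png",ctrl.get_image("scene")[:,:,::-1])
E
```

```text
t 10.1 pos [ 0.4634 -0.0055  0.1508] shift [ 0.007 -0.03   0.483] turn [ 0.    -0.    -0.002] ft [ 0.1 -0.5 -0.9] grip [ 0.269 35.   ]
```

View pics/w4.png

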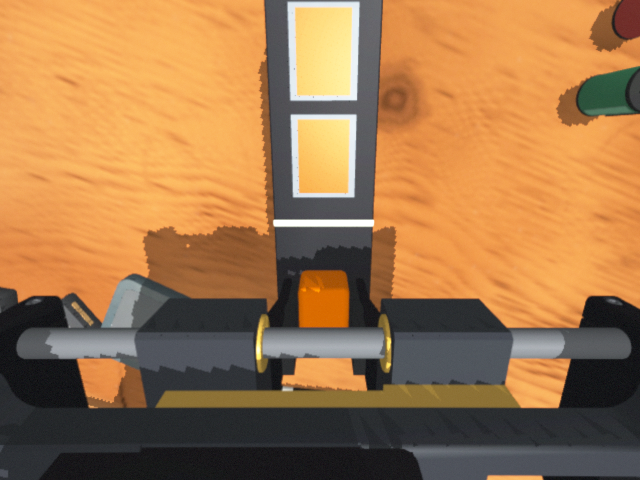

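The wrist view shows the holder square in the gripper, with its line at row 223 and columns 274–374. I check its pitch and line offset in tool coordinates.

```bash
python3 - <<'E'
from h import *
d=np.load("w4.npz"); T=Rn.from_rotvec(d["r"]); C=cam("wrist",dict(position=d["p"],tool_rot=d["r"]))
im=cv2.imread("pics/w4.png"); hsv=cv2.cvtColor(im,cv2.COLOR_BGR2HSV); h,sa,v=[hsv[...,i].astype(int) for i in range(3)]
zt=d["p"][2]-.0777+.006
tl=lambda W:(T.inv().apply(W-d["p"])*1e3).round(1)
m=roi((sa<70)&(v>180),265,210,385,235); ys,xs=np.where(m); print("line x range",xs.min(),xs.max(),"rows at ends",[ys[(xs<285)].mean().round(2),ys[xs>363].mean().round(2)])
W=cast(C,[(xs.min()-.5,ys[xs<285].mean()),(xs.max()+.5,ys[xs>363].mean())],zt); print("line ends, tool mm",tl(W).tolist())
dark=(sa<90)&(v<110)
for y in (15,60,107,160,205):
    r=[x for x in range(255,395) if dark[y,x] or sa[y,x]<60]; r=(min(r)-.5,max(r)+.5)
    print(y,r,tl(cast(C,[(r[0],y),(r[1],y)],zt)).tolist())
E
```

```text
line x range 273 373 rows at ends [np.float64(222.94), np.float64(222.96)]
line ends, tool mm [[40.6, -25.6, 71.7], [40.6, 25.2, 71.7]]
15 (264.5, 381.5) [[130.9, -24.8, 71.7], [130.8, 24.5, 71.7]]
60 (266.5, 379.5) [[113.9, -24.8, 71.7], [113.9, 24.5, 71.7]]
107 (268.5, 377.5) [[94.8, -24.9, 71.7], [94.8, 24.6, 71.7]]
160 (271.5, 374.5) [[71.4, -24.7, 71.7], [71.4, 24.3, 71.7]]
205 (273.5, 372.5) [[49.8, -24.7, 71.7], [49.7, 24.3, 71.7]]
```

The holder is level in the hand, with the line 41 mm ahead of the TCP and centred. I lower it to slot height.

Request:
{"fn": "play_rows", "kwargs": {
  "increments": [
    [[0, -0.03, 0.15, 0, 0, -0.002, -1], [0, -0.03, 0.3, 0, 0, -0.002, -1], [0, -0.03, 0.48, 0, 0, -0.002, -1], [0, -0.03, 0.48, 0, 0, -0.002, -1], [0, -0.03, 0.48, 0, 0, -0.002, -1], [0, -0.03, 0.48, 0, 0, -0.002, -1]]
  ]
}}

```text
time: 10.8
position: [0.463, -0.0013, 0.1037]
tool_rot: [-3.085, -0.591, -0.003]
ft_force: [0.6, 0.1, 0.3]
grip_width: 0.275
grip_force: 35.0
```

```bash
python3 - <<'E'
from h import *
need((.5968,.0504,.1025),21.57)
cv2.imwrite("pics/s5.png",cv2.resize(ctrl.get_image("scene")[130:290,190:400,::-1],None,fx=3,fy=3))
E
```

```text
t 10.8 pos [ 0.463  -0.0013  0.1037] shift [1.434 0.014 0.014] turn [ 0.    -0.001  0.001] ft [0.6 0.1 0.3] grip [ 0.275 35.   ]
```

View pics/s5.png

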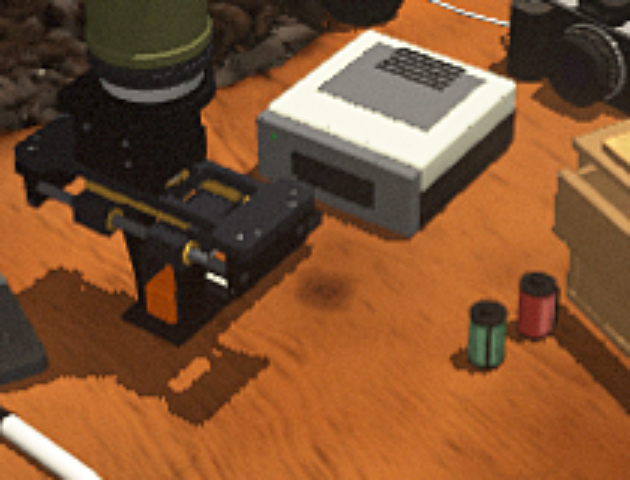

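The scene view shows the holder at slot height in front of the scanner, partly hidden by the gripper, with both cassettes clear. I insert gently in two strokes.

Request:
{"fn": "play_rows", "kwargs": {
  "increments": [
    [[0.12, 0.01, 0.01, 0, 0, 0, -1], [0.24, 0.01, 0.01, 0, 0, 0, -1], [0.36, 0.01, 0.01, 0, 0, 0, -1], [0.46, 0.01, 0.01, 0, 0, 0, -1], [0.56, 0.01, 0.01, 0, 0, 0, -1], [0.66, 0.01, 0.01, 0, 0, 0, -1], [0.66, 0.01, 0.01, 0, 0, 0, -1]]
  ]
}}

```text
time: 11.55
position: [0.5254, 0.023, 0.1019]
tool_rot: [3.084, 0.593, 0.002]
ft_force: [0.4, 0.2, -1.2]
grip_width: 0.274
grip_force: 35.0
```

```bash
python3 -c "
from h import *
need((.5968,.0504,.1025),21.57)"
```

```text
t 11.55 pos [0.5254 0.023  0.1019] shift [ 0.765  0.011 -0.005] turn [ 0.001 -0.001  0.002] ft [ 0.4  0.2 -1.2] grip [ 0.274 35.   ]
```

Request:
{"fn": "play_rows", "kwargs": {
  "increments": [
    [[0.1, 0.01, 0, 0, 0, 0, -1], [0.2, 0.01, 0, 0, 0, 0, -1], [0.3, 0.01, 0, 0, 0, 0, -1], [0.4, 0.01, 0, 0, 0, 0, -1], [0.5, 0.01, 0, 0, 0, 0, -1], [0.6, 0.01, 0, 0, 0, 0, -1], [0.66, 0.01, 0, 0, 0, 0, -1], [0.66, 0.01, 0, 0, 0, 0, -1]]
  ]
}}

```text
time: 12.35
position: [0.5865, 0.0463, 0.1017]
tool_rot: [3.085, 0.593, 0.001]
ft_force: [0.6, 0.3, -0.7]
grip_width: 0.273
grip_force: 35.0
```

```bash
python3 - <<'E'
from h import *
need((.5968,.0504,.1025),21.57)
a=ctrl.get_image("wrist")[100:350,220:430,::-1]; b=ctrl.get_image("scene")[130:230,240:380,::-1]
o=np.zeros((600,800,3),np.uint8); a=cv2.resize(a,None,fx=1.8,fy=1.8); b=cv2.resize(b,None,fx=2.9,fy=2.9); o[:450,:378]=a; o[:290,385:385+406]=b
cv2.imwrite("pics/c6.png",o)
E
```

```text
t 12.35 pos [0.5865 0.0463 0.1017] shift [ 0.111 -0.    -0.008] turn [ 0.    -0.     0.002] ft [ 0.6  0.3 -0.7] grip [ 0.273 35.   ]
```

View pics/c6.png

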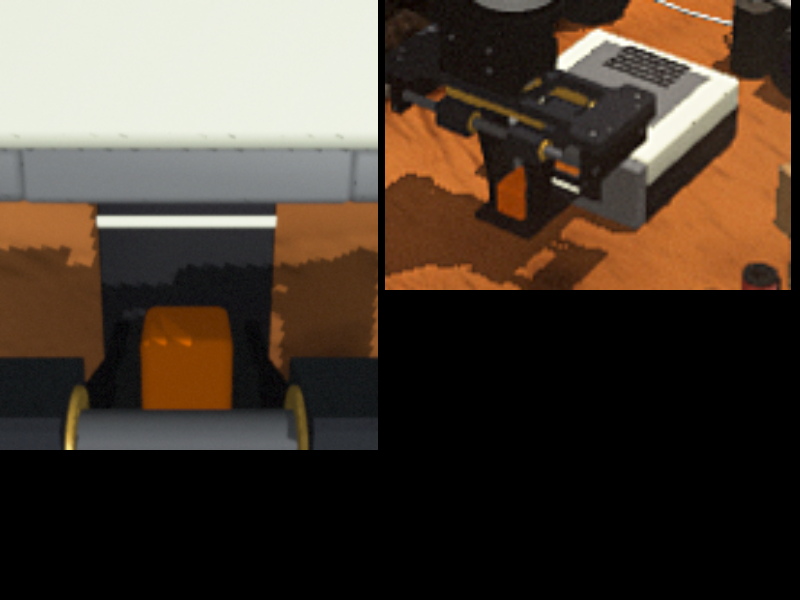

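The wrist crop shows the white line at full-picture row 223, just short of the panel edge at row 213. The scene crop shows the blade entering the slot level. I find the remaining distance from this view and w2 together.

```bash
python3 - <<'E'
from h import *
u=np.array([.930,.3676])
s=ctrl.get_state(); C=cam("wrist",s); im=np.ascontiguousarray(ctrl.get_image("wrist")[:,:,::-1]); cv2.imwrite("pics/w7.png",im)
hsv=cv2.cvtColor(im,cv2.COLOR_BGR2HSV); sa,v=hsv[...,1].astype(int),hsv[...,2].astype(int)
m=roi((sa<70)&(v>180),268,216,380,232); ys,xs=np.where(m); lr=ys.mean()
er=[]
for x in list(range(240,268,3))+list(range(382,405,3)):
    er.append(next(y for y in range(200,225) if v[y,x]<110 or sa[y,x]>100)-.5)
print("line row",lr,"edge row",np.median(er),er)
print("line u",cast(C,[(324,lr)],s["position"][2]-.0717)[0,:2]@u*1e3, "tcp u",np.array(s["position"][:2])@u*1e3)
d=np.load("w2.npz"); C2=cam("wrist",dict(position=d["p"],tool_rot=d["r"]))
for z in(.050,.054,.058,.062): print(z,"edge u now",(cast(C,[(324,np.median(er))],z)[0,:2]@u*1e3).round(2),"w2",(cast(C2,[(330,117.2),(408.75,138.5)],z)[:,:2]@u*1e3).round(2))
E
```

```text
line row 222.4924623115578 edge row 206.5 [206.5, 206.5, 206.5, 206.5, 206.5, 206.5, 206.5, 207.5, 206.5, 206.5, 207.5, 207.5, 207.5, 207.5, 207.5, 206.5, 206.5, 207.5]
line u 602.0952192884649 tcp u 561.2983753805097
0.05 edge u now 614.35 w2 [615.46 617.25]
0.054 edge u now 615.16 w2 [615.24 617.02]
0.058 edge u now 615.98 w2 [615.03 616.78]
0.062 edge u now 616.79 w2 [614.82 616.55]
```

```bash
python3 - <<'E'
from h import *
u=np.array([.930,.3676])
s=ctrl.get_state(); C=cam("wrist",s); im=cv2.imread("pics/w7.png"); hsv=cv2.cvtColor(im,cv2.COLOR_BGR2HSV)
for x in(250,262,390): print(x,[(y,int(hsv[y,x,1]),int(hsv[y,x,2])) for y in range(182,217,2)])
for row in(211,212,213,214): print(row,[(cast(C,[(324,row)],z)[0,:2]@u*1e3).round(2) for z in(.05,.055,.060)])
# scene view: right lower front corner and slot from first image, top view front edge
im=cv2.imread("pics/scene0.png"); S=cam("scene")
g=cv2.cvtColor(im,cv2.COLOR_BGR2GRAY)
for uu in(612,614,616):
    M=np.array([*(u*uu+np.array([-.3676,.93])*-172.5)]); n=np.array([-.3676,.93])*1
    P=[[*(M+n*w)/1e3,z/1e3] for w,z in((36,16),(-36,16),(36,40),(-36,40),(-70,0),(-70,62))]; print(uu,proj(S,P).round(1).tolist())
print(g[178:206,301].tolist())
E
```

```text
250 [(182, 11, 135), (184, 8, 133), (186, 8, 134), (188, 12, 133), (190, 13, 133), (192, 14, 132), (194, 14, 132), (196, 12, 131), (198, 10, 131), (200, 12, 130), (202, 12, 130), (204, 10, 129), (206, 11, 121), (208, 8, 100), (210, 172, 163), (212, 177, 176), (214, 179, 175), (216, 172, 176)]
262 [(182, 11, 138), (184, 9, 137), (186, 10, 134), (188, 13, 135), (190, 10, 133), (192, 14, 132), (194, 12, 130), (196, 10, 129), (198, 12, 131), (200, 12, 129), (202, 14, 130), (204, 14, 128), (206, 11, 121), (208, 5, 99), (210, 169, 154), (212, 176, 167), (214, 177, 171), (216, 174, 173)]
390 [(182, 10, 151), (184, 7, 149), (186, 9, 148), (188, 9, 146), (190, 11, 144), (192, 9, 144), (194, 9, 140), (196, 9, 140), (198, 9, 138), (200, 11, 139), (202, 13, 135), (204, 10, 133), (206, 8, 125), (208, 3, 99), (210, 166, 144), (212, 181, 156), (214, 178, 155), (216, 180, 154)]
211 [np.float64(612.15), np.float64(613.24), np.float64(614.33)]
212 [np.float64(611.71), np.float64(612.81), np.float64(613.92)]
213 [np.float64(611.26), np.float64(612.38), np.float64(613.5)]
214 [np.float64(610.82), np.float64(611.95), np.float64(613.09)]
612 [[287.8, 188.8], [314.2, 199.7], [287.6, 180.0], [314.3, 190.8], [327.0, 210.8], [327.6, 187.8]]
614 [[288.3, 188.4], [314.7, 199.2], [288.1, 179.6], [314.8, 190.4], [327.5, 210.4], [328.1, 187.4]]
616 [[288.8, 187.9], [315.2, 198.8], [288.6, 179.2], [315.3, 190.0], [328.0, 209.9], [328.6, 186.9]]
[128, 99, 59, 66, 69, 65, 68, 56, 25, 25, 33, 35, 33, 32, 29, 36, 34, 61, 71, 70, 63, 60, 60, 48, 85, 113, 114, 115]
```

The panel silhouette sits at row 209.3, which puts the face at u≈614.4. The line is at 602.1 in the same picture, so about 12 mm remains.

Request:
{"fn": "play_rows", "kwargs": {
  "increments": [
    [[0.04, 0, 0, 0, 0, 0, -1], [0.08, 0, 0, 0, 0, 0, -1], [0.12, 0, 0, 0, 0, 0, -1], [0.12, 0, 0, 0, 0, 0, -1], [0.12, 0, 0.008, 0, 0, 0, -1], [0.12, 0, 0.015, 0, 0, 0, -1], [0.12, 0, 0.015, 0, 0, 0, -1], [0.12, 0, 0.015, 0, 0, 0, -1]]
  ]
}}

```text
time: 13.3
position: [0.5967, 0.0503, 0.1002]
tool_rot: [-3.085, -0.592, 0.0]
ft_force: [0.7, 0.1, -1.6]
grip_width: 0.274
grip_force: 35.0
```

```bash
python3 - <<'E'
from h import *
need((.5968,.0504,.1005),21.57); u=np.array([.930,.3676])
for i in range(3):
    s=ctrl.get_state(); C=cam("wrist",s); im=np.ascontiguousarray(ctrl.get_image("wrist")[:,:,::-1]); hsv=cv2.cvtColor(im,cv2.COLOR_BGR2HSV).astype(int)
    e=np.median([next(y for y in range(200,300) if hsv[y,x,1]>100)-.5 for x in (242,250,256,262,384,390)])
    # front edge of the grip block's top (holder x=-45, z=31) : first orange row at its middle columns
    o=np.median([next(y for y in range(240,320) if hsv[y,x,1]>180 and hsv[y,x,0]<15) for x in range(312,338,2)])
    z=s["position"][2]
    m=(hsv[...,1]<60)&(hsv[...,2]>150); ln=np.where(m[int(e)+1:int(e)+16,324])[0]
    print("tcp u",np.array(s["position"][:2])@u*1e3,z,"face u",cast(C,[(324,e)],.057)[0,:2]@u*1e3,"row",e,"block row",o,"line rows below edge",ln)
cv2.imwrite("pics/w8.png",im)
E
```

```text
t 13.3 pos [0.5967 0.0503 0.1002] shift [ 0.001 -0.001 -0.003] turn [-0.     0.     0.002] ft [ 0.7  0.1 -1.6] grip [ 0.274 35.   ]
tcp u 573.43314707973 0.1002131732384614 face u 614.5289711638158 row 238.5 block row 270.0 line rows below edge []
tcp u 573.5108559548734 0.1002688361823952 face u 614.5947894783451 row 238.5 block row 270.0 line rows below edge []
tcp u 573.5213375568618 0.10029621503448724 face u 614.597489693294 row 238.5 block row 270.0 line rows below edge []
```

The line is at u≈614.3 and the face at 614.6, with the underside about 0.5 mm above the slot floor and no contact force. I release and rise.

Request:
{"fn": "play_rows", "kwargs": {
  "increments": [
    [[0, 0, 0, 0, 0, 0, -0.3], [0, 0, 0, 0, 0, 0, -0.1], [0, 0, 0, 0, 0, 0, 0.1], [0, 0, 0, 0, 0, 0, 0.1], [0, 0, 0, 0, 0, 0, 0.1], [0, 0, 0, 0, 0, 0, 0.1]]
  ]
}}

```text
time: 14.05
position: [0.5969, 0.0503, 0.1003]
tool_rot: [-3.085, -0.592, -0.0]
ft_force: [-0.4, -0.2, -0.1]
grip_width: 0.541
grip_force: 0.0
```

Request:
{"fn": "play_rows", "kwargs": {
  "increments": [
    [[0, 0, -0.1, 0, 0, 0, 0.1], [0, 0, -0.25, 0, 0, 0, 0.1], [0, 0, -0.5, 0, 0, 0, 0.1], [0, 0, -0.9, 0, 0, 0, 0.1], [-0.4, 0, -1, 0, 0, 0, 0.1], [-0.8, 0, -1, 0, 0, 0, 0.1], [-0.8, 0, -1, 0, 0, 0, 0.1]]
  ]
}}

```text
time: 14.75
position: [0.5186, 0.0178, 0.201]
tool_rot: [-3.082, -0.585, 0.003]
ft_force: [0.5, 0.4, 0.4]
grip_width: 0.547
grip_force: 0.0
```

```bash
python3 - <<'E'
from h import *
s=ctrl.get_state(); print(s["time"],s["position"],s["grip_width"])
w=ctrl.get_image("wrist")[:,:,::-1]; sc=ctrl.get_image("scene")[:,:,::-1]; tp=ctrl.get_image("top")[:,:,::-1]
cv2.imwrite("pics/w9.png",w); cv2.imwrite("pics/s9.png",sc); cv2.imwrite("pics/t9.png",tp); np.savez("w9.npz",p=s["position"],r=s["tool_rot"])
C=cam("wrist",s); print(proj(C,[(.635,.0655,.03)]).round())
o=np.zeros((600,800,3),np.uint8); a=cv2.resize(w[0:300,170:470],None,fx=1.33,fy=2/1.5); o[:a.shape[0],:a.shape[1]]=a
b=cv2.resize(sc[150:230,250:350],None,fx=3.9,fy=3.9,interpolation=0); o[:b.shape[0],405:405+b.shape[1]]=b[:, :395]
c=tp[190:290,170:350]; c=cv2.resize(c,None,fx=1.9,fy=1.9); o[405:405+c.shape[0],:c.shape[1]]=c
cv2.imwrite("pics/c9.png",o)
E
```

```text
14.75 [0.51860078 0.01779292 0.20100109] 0.5473919723259889
[[322.  71.]]
```

View pics/c9.png

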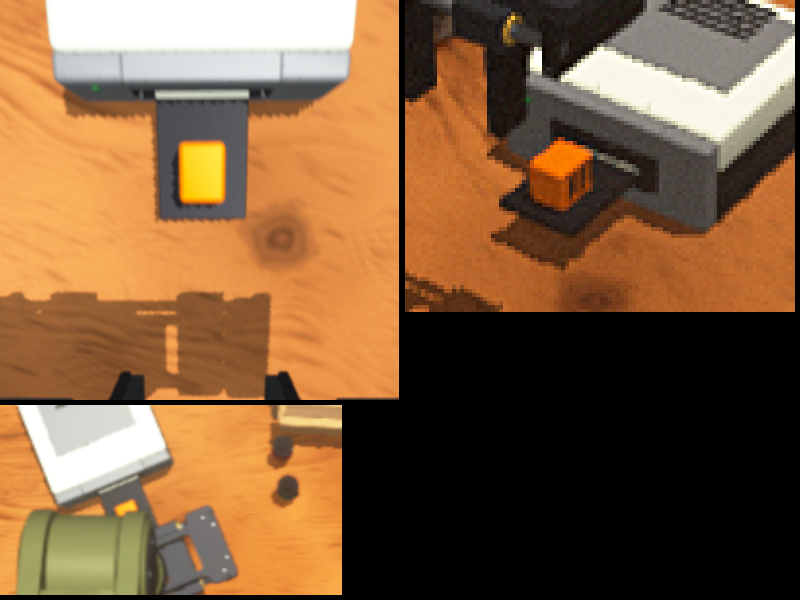

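The final picture shows the holder resting level in the slot with its white line right at the face, at crop row 95, and the cassettes untouched. I do one numeric check of line against face.

```bash
python3 - <<'E'
from h import *
u=np.array([.930,.3676]); d=np.load("w9.npz"); C=cam("wrist",dict(position=d["p"],tool_rot=d["r"]))
im=cv2.imread("pics/w9.png"); hsv=cv2.cvtColor(im,cv2.COLOR_BGR2HSV).astype(int)
print("mid col",[(y,hsv[y,322,1],hsv[y,322,2]) for y in range(56,80)])
print("face col 265",[(y,hsv[y,265,1],hsv[y,265,2]) for y in range(56,80)])
U=lambda x,y,z:(cast(C,[(x,y)],z)[0,:2]@u*1e3).round(1)
for y in range(62,78): print(y,"line z.028",U(322,y,.028),"face z0",U(265,y,0),"z57",U(265,y,.057))
t0=cv2.imread("pics/top0.png");t9=cv2.imread("pics/t9.png")
for n,(x0,y0,x1,y1) in dict(cass=(305,200,335,245),tape=(400,200,455,255)).items(): print(n,"mean diff",np.abs(t0[y0:y1,x0:x1].astype(int)-t9[y0:y1,x0:x1]).mean())
E
```

```text
mid col [(56, np.int64(7), np.int64(226)), (57, np.int64(8), np.int64(221)), (58, np.int64(9), np.int64(207)), (59, np.int64(8), np.int64(186)), (60, np.int64(11), np.int64(160)), (61, np.int64(12), np.int64(128)), (62, np.int64(10), np.int64(102)), (63, np.int64(15), np.int64(83)), (64, np.int64(13), np.int64(76)), (65, np.int64(4), np.int64(67)), (66, np.int64(3), np.int64(74)), (67, np.int64(20), np.int64(126)), (68, np.int64(20), np.int64(155)), (69, np.int64(19), np.int64(185)), (70, np.int64(21), np.int64(210)), (71, np.int64(22), np.int64(213)), (72, np.int64(21), np.int64(190)), (73, np.int64(20), np.int64(162)), (74, np.int64(17), np.int64(122)), (75, np.int64(9), np.int64(57)), (76, np.int64(31), np.int64(49)), (77, np.int64(17), np.int64(60)), (78, np.int64(17), np.int64(73)), (79, np.int64(15), np.int64(83))]
face col 265 [(56, np.int64(10), np.int64(214)), (57, np.int64(9), np.int64(207)), (58, np.int64(10), np.int64(196)), (59, np.int64(8), np.int64(181)), (60, np.int64(10), np.int64(158)), (61, np.int64(12), np.int64(131)), (62, np.int64(10), np.int64(107)), (63, np.in
[... 641 characters left out ...]
z0 625.5 z57 614.9
64 line z.028 619.6 face z0 624.8 z57 614.4
65 line z.028 618.9 face z0 624.1 z57 613.8
66 line z.028 618.3 face z0 623.4 z57 613.2
67 line z.028 617.7 face z0 622.7 z57 612.7
68 line z.028 617.0 face z0 622.0 z57 612.1
69 line z.028 616.4 face z0 621.3 z57 611.5
70 line z.028 615.7 face z0 620.5 z57 611.0
71 line z.028 615.1 face z0 619.8 z57 610.4
72 line z.028 614.5 face z0 619.1 z57 609.8
73 line z.028 613.8 face z0 618.4 z57 609.2
74 line z.028 613.2 face z0 617.7 z57 608.7
75 line z.028 612.5 face z0 617.0 z57 608.1
76 line z.028 611.9 face z0 616.3 z57 607.5
77 line z.028 611.2 face z0 615.5 z57 606.9
cass mean diff 2.377037037037037
tape mean diff 2.506115702479339
```

```bash
python3 -c "
from bench import ctrl
print(ctrl.close_job())"
```

```text
the job is handed in; nothing more can be done
None
```

The film holder is in the scanner slot, right way up and released. Its white line measures within about 1 mm of the front face, the cassettes and tape are undisturbed, and the job is handed in at about 15 s.

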